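# Catch culture dishes from the gravity dispenser and roll them into the station

### The job

Pick up the open pan by its handle, hold it level just under the lip of the sloping dish dispenser and press its front wall gently against the spring paddle there until the gate has lifted and all three dishes have slid into the pan, which you keep holding up meanwhile. Then set the pan with its dishes on the open end of the roller track, front wall towards the hood, push it fully home against the end stop and let go. Be gentle with the dispenser, and leave the bottle beside it standing where it is.

Things in the scene. Friction and masses are not known exactly. Their poses are not given: they have to be found in the camera images.
- pan: open steel pan, loose, 0.16 kg empty: tray 140 (x) x 110 (y) x 65 mm high with 4 mm walls and floor; origin under the middle of the tray on its underside; +x points to the front wall (outer face 70 mm from the origin), z up; a black handle block sticks out of the rear wall along -x. It starts on the table, its front sometimes under the paddle: draw it back before lifting it high
- pan_grip (a point): middle of the pan's black handle: block 65 mm long (70 to 135 mm behind the pan's origin), 24 mm wide (y), 32 mm high (30 to 62 mm above the underside); this point is 105 mm behind the origin and 46 mm above the underside. Grip it firmly across its width: the loaded pan is nose-heavy, about 0.3 Nm
- pan_front (a point): bottom middle of the outer face of the pan's front wall
- dispenser: fixed dish dispenser of aluminium and grey metal: open-topped chute, 54 mm wide inside, sloping down at 0.50 rad to a lip facing the robot. Origin on the table plumb under the lip; +x runs level back under the chute, away from the robot; z up. Legs and foot (130 mm wide) begin 80 mm behind the lip. Over 28 N between pan or arm and dispenser is too rough
- paddle_height (a point): point plumb under the lip, 128 mm above the table, at mid-height of the black paddle plate (70 wide, 40 high, on a rod along the dispenser's x). Untouched, the paddle's face stands anywhere from 45 mm in front of this point to 5 mm behind it: set differently each time, not reported, look or feel. Pushed to +x it yields to a spring, 3 to 10 N; dishes pass from 38 mm on, hard stop at 45 mm
- chute_lip (a point): middle of the lip of the chute floor, 180 mm above the table. A vertical gate plate just in front, lower edge 177 mm up, holds the dishes; it rises 0.5 mm per mm of paddle push and falls when the paddle is let go. Its two posts: foremost face 13 mm before the lip, 70 mm wide overall, to 258 mm. A pan with its rim below 165 mm fits under the lip 55 mm deep
- dish1: closed clear culture dish with pink contents, flat disc 52 mm diameter, 14 mm high, about 0.03 kg, the lowest in the chute, lying flat on its slope; origin at the centre of its underside
- dish2: a like dish, second in the chute
- dish3: a like dish, third and uppermost in the chute
- track: fixed roller track: seven free-turning grey rollers, tops 35 mm above the table, the first 105 mm before the origin, then every 34 mm, between side rails 120 mm apart inside, 47 mm high; origin on the table, +x is the direction of travel, z up. A grey hood spans the last part, 68 to 142 mm beyond the origin: 136 mm wide inside, underside 146 mm, top 152 mm above the table
- track_mouth (a point): middle of the track's open end at roller-top height, 122 mm before its origin. A microscope (fixed, its base about 0.3 m long, nearest corner near x 0.58, y -0.13, taller than the pan is carried) stands between track and dispenser on the far side: draw the pan back towards the robot before swinging it over
- track_stop (a point): middle of the end stop's face at roller-top height (35 mm), 130 mm beyond the track's origin; the pan is home when its front wall stands against it
- bottle: plastic bottle with blue cap, 56 mm diameter, 110 mm high, loose bystander; origin under its middle

How it is judged (in metres and radians):
On the way, in this order (a step that is already met when the one before it is completed fails the run):
1. the pan, held clear of the table, presses on the dispenser's paddle (contact force between pan and dispenser above 2 N and height (world z) of pan above 0.05 m), for 0.1 s.
2. all three dishes lie in the pan while it is still held up in front of the dispenser (x of dish1 in the frame of pan between -0.07 and 0.07 m and y of dish1 in the frame of pan between -0.055 and 0.055 m and z of dish1 in the frame of pan between -0.005 and 0.08 m and x of dish2 in the frame of pan between -0.07 and 0.07 m and y of dish2 in the frame of pan between -0.055 and 0.055 m and z of dish2 in the frame of pan between -0.005 and 0.08 m and x of dish3 in the frame of pan between -0.07 and 0.07 m and y of dish3 in the frame of pan between -0.055 and 0.055 m and z of dish3 in the frame of pan between -0.005 and 0.08 m and height (world z) of pan above 0.05 m and x of pan_front in the frame of dispenser above -0.12 m), for 0.1 s.
3. the pan with the dishes stands on the rollers, front wall still outside the hood (x of dish1 in the frame of pan between -0.07 and 0.07 m and y of dish1 in the frame of pan between -0.055 and 0.055 m and z of dish1 in the frame of pan between -0.005 and 0.08 m and x of dish2 in the frame of pan between -0.07 and 0.07 m and y of dish2 in the frame of pan between -0.055 and 0.055 m and z of dish2 in the frame of pan between -0.005 and 0.08 m and x of dish3 in the frame of pan between -0.07 and 0.07 m and y of dish3 in the frame of pan between -0.055 and 0.055 m and z of dish3 in the frame of pan between -0.005 and 0.08 m and contact force between pan and track above 0.5 N and x of pan_front in the frame of track between -0.06 and 0.075 m and angle between the x axis of pan and the x axis of track, either way round below 0.3 rad), for 0.2 s.
At the end, for the whole second after the job is handed in: The pan stands on the rollers, level and at rest, its front wall within 8 mm of the end stop and within 15 mm of its middle, straight to 0.1 rad, with all three dishes at rest inside it; the gripper has let go (x of dish1 in the frame of pan between -0.07 and 0.07 m and y of dish1 in the frame of pan between -0.055 and 0.055 m and z of dish1 in the frame of pan between -0.005 and 0.08 m and x of dish2 in the frame of pan between -0.07 and 0.07 m and y of dish2 in the frame of pan between -0.055 and 0.055 m and z of dish2 in the frame of pan between -0.005 and 0.08 m and x of dish3 in the frame of pan between -0.07 and 0.07 m and y of dish3 in the frame of pan between -0.055 and 0.055 m and z of dish3 in the frame of pan between -0.005 and 0.08 m and x of pan_front in the frame of track_stop between -0.008 and 0.006 m and y of pan_front in the frame of track_stop between -0.015 and 0.015 m and z of pan_front in the frame of track_stop between -0.005 and 0.006 m and angle between the x axis of pan and the x axis of track, either way round below 0.1 rad and angle between pan's own z axis and vertical below 0.05 rad and linear speed of pan below 0.02 m/s and linear speed of each of dish1, dish2, dish3 below 0.03 m/s); the robot touches nothing.
It fails at once if the pan or the arm presses on the dispenser with more than 28 N (contact force between any of pan, the arm, the fingers and dispenser above 28 N).
It fails at once if the bottle is moved more than 30 mm (distance of bottle from where it was at the start of the episode above 0.03 m).
It also fails if it takes over 58 s, if anything falls off the work surface, if the arm or the gripper's body presses on something with over 40 N, if the wrist force passes 120 N, or if a joint passes its speed limit or range.

### The arm

A 6-joint arm with a two-finger parallel gripper is mounted at the origin on a cart in front of the work surface, level with it; the furniture and walls round the work are solid. World frame = base frame: x ahead of the robot, y to its left, z up, the work surface at z = 0. Lengths are in mm, angles in degrees, forces in N, time in s.
With the tool pointing down it reaches from about 300 to 850 mm from the base axis. Payload 4.2 kg.
Tool frame: the origin (TCP) lies between the finger pads; the fingertips stand 14 mm ahead of it and the grasp point (between the pads) lies 5 mm behind it; z points along the fingers, y is the line along which they close (so a half turn about z gives the same grasp; the last joint's range is limited). The gripper opens to 91 mm and grips with 3 to 60 N. Pads are 32 mm wide; open, the fingers measure 118 mm over their backs; the gripper's body (76 mm by 178 mm) begins 60 mm behind the grasp point.
Start: joints at [-66.921, 18.312, 89.639, -0, 72.044, -1.146], TCP at [235.936, -524.382, 227.976] pointing down, gripper open.
Joint ranges: [-177.97, 177.97], [-48.28, 115.42], [12.27, 149.76], [-77.06, 257.06], [2.81, 150.46], [-146.56, 146.56]. Speed limits (degrees/s): [147.25, 147.25, 180, 180, 180, 180].

### API

Orientations are given as [roll, pitch, yaw] about the fixed x, y, z axes, in that order (R = Rz(yaw) Ry(pitch) Rx(roll)).
In Python, from workcell import * gives the robot as it stands. The module is installed in compiled form; this text tells all that it offers.
- The arm moves only by the tool send_rows, never from a script. Its argument "deltas" is a list of rows, each a list of 2 entries, a list of its own where there are three numbers: the shift along the tool's x, y, z normalised to -1 to 1, where 1 is 0.5 m, then the turn, a rotation vector about the tool's x, y, z normalised to -1 to 1, where 1 is 0.5 rad. A call has 1 to 10 rows; each row shifts and turns the commanded pose from where the row before left it, along the tool's axes as they then stand; what a row does not reach is not made up. A row lasts 1/10 s, in which the tool goes at most 50 mm and 8.59 degrees, less where a joint would pass 70% of its speed; a pose out of reach is approached as far as the arm can. A call with a number of a shift or a turn outside -1 to 1 is refused whole. A call with a gripper value outside its range is refused whole. "grip" is the closure, from 0 (fully open) to 1 (shut), set as the call begins (left out, the last holds). The fingers move at their own pace and stop on an object; "grip_force" is the grip in N (left out, the last holds). Time passes only in rows, so rows that do not move let the fingers close. It gives the time, the measured TCP pose, the force, the opening and the grip force at its end, in the units of the state.
- state(): the state, without advancing time (a new reading comes with each control period).
- grab_frame(name): name is "side" or "top"; returns the picture (480x640x3 uint8, red, green, blue); there is no depth.
- calibration(name): a dict with "mtx" (3x3 intrinsics, pixels), "D" ([k1, k2, p1, p2, k3] as OpenCV has them; the pictures are not rectified), "R" (3x3) and "t" (3): a world point X has camera coordinates R X + t. Camera axes: x right, y down, z forward; pixel columns grow to the right and rows downward; lengths in mm; the calibration is good to about 2 mm. A picture is of the moment at which its call begins. calibration takes no time and is no camera call.
- job_done(): hands the job in; it is judged then, once.
Trained networks look in the newest picture that a camera, given by its name, has taken for a name from the list of things; names that differ only in an ending like _2 or _b are one class to them, and where a whole thing is asked for, a point or a joint stands for the part that bears it (a point fixed in the world has none). Each returns a list of dicts, best first, with "p" (0 to 1); they miss things now and then, are a little off and sometimes report something else, mostly with a low value. They report only what shows in the picture. A call takes as long as a camera call.
- trace(camera, label): "pixels" (480x640 bool, what is visible of it) and "bbox" ([left, top, width, height] in pixels, round what is visible of it).
The state is a dict: "time_s": time; "qpos": joint angles; "qvel": joint speeds; "effort": joint torques, N m; "ee_pos": TCP position; "ee_rot": TCP orientation; "force": force on the tool from outside, world axes, zero at the start; "torque": the same for the moment, N m; "gripper_width": finger opening in mm; "gripper_force": force on a finger pad.
Only numpy, scipy, OpenCV 4.12 (cv2) and the standard library are available. Lean on these libraries where they do the work, as an engineer would, in place of code of your own. Each camera call takes 0.05 s, during which the arm holds its last target. There are 200 camera calls.

## Working session

There is one attempt and no reset: what is moved stays moved. The work goes in short steps, Python scripts to look and compute and a tool call to move; the robot and the scene stay as the last step left them, time stands still between calls to the robot, and variables do not carry over. Pictures are saved under pics/ and viewed, at most 10 in all, crops included, and the job is handed in when it is done.

Besides the shell and the picture viewer there is one more tool, called as name([rows], argument=value, ...), one row to a line, values as JSON. send_rows: Moves the arm, as the interface text tells. Scaled input: -1 to 1 covers 0.5 m each way for a shift and 0.5 rad each way for a turn. Its arguments: {"type":"object","properties":{"deltas":{"type":"array","items":{"type":"array"}},"grip":{"type":"number"},"grip_force":{"type":"number"}},"required":["deltas"]}

```bash
mkdir -p pics; python3 - <<'E'
from workcell import *
import cv2,numpy as np
s=state();print({k:np.round(v,2) for k,v in s.items()})
for n in("side","top"):
    f=grab_frame(n);cv2.imwrite(f"pics/{n}0.png",f[:,:,::-1])
    c=calibration(n);print(n,np.round(c["mtx"],1).tolist(),np.round(c["D"],3),np.round(c["R"],3).tolist(),np.round(c["t"]), np.round(-c["R"].T@c["t"]))
    for l in("pan","dispenser","track","bottle","dish1","pan_grip"):
        for d in trace(n,l)[:1]:
            ys,xs=np.nonzero(d["pixels"]);print(l,round(d["p"],2),d["bbox"],xs.mean().round(1),ys.mean().round(1))
            np.save(f"{n}_{l}.npy",d["pixels"])
E
```

```text
{'time_s': np.float64(0.0), 'qpos': array([-66.92,  18.35,  89.71,   0.  ,  72.04,  -1.15]), 'qvel': array([ 0.01,  0.01, -0.07, -0.1 , -0.01, -0.02]), 'effort': array([  0.  , -41.25, -23.2 ,   0.07,   0.05,  -0.  ]), 'ee_pos': array([ 235.74, -523.93,  227.13]), 'ee_rot': array([-179.9 ,   -0.  ,   24.23]), 'force': array([ 1.33,  0.1 , -0.11]), 'torque': array([-0.02, -0.01,  0.01]), 'gripper_force': np.float64(0.0), 'gripper_width': np.float64(91.07)}
side [[569.8, 0.0, 318.9], [0.0, 569.8, 237.0], [0.0, 0.0, 1.0]] [-0.152  0.     0.     0.     0.   ] [[-0.974, -0.226, 0.008], [-0.137, 0.558, -0.818], [0.18, -0.798, -0.575]] [ 538.  286. 1072.] [371. 817. 845.]
pan 0.55 [299.8, 221.5, 89.6, 53.7] 344.6 250.0
dispenser 0.96 [291.5, 114.7, 60.1, 124.9] 318.9 178.3
track 0.73 [243.8, 308.4, 156.9, 124.9] 312.1 363.4
bottle 0.78 [354.8, 180.7, 23.3, 48.8] 365.7 203.5
dish1 0.83 [306.1, 137.4, 17.0, 16.9] 313.8 143.2
pan_grip 0.82 [300.8, 221.4, 88.6, 60.3] 344.4 250.3
top [[435.7, 0.0, 315.9], [0.0, 435.7, 245.1], [0.0, 0.0, 1.0]] [-0.08  0.    0.    0.    0.  ] [[-0.0, -1.0, 0.026], [-0.998, -0.002, -0.069], [0.069, -0.026, -0.997]] [-154.  558.  995.] [ 488. -127. 1035.]
pan 0.59 [335.2, 204.1, 64.6, 95.9] 366.3 250.5
dispenser 0.59 [365.2, 151.6, 117.9, 98.8] 424.3 195.1
track 0.82 [126.9, 195.1, 149.2, 123.0] 199.8 256.2
bottle 0.85 [432.0, 243.9, 39.8, 27.5] 452.7 256.8
dish1 0.85 [408.7, 188.0, 30.0, 26.8] 422.1 201.5
pan_grip 0.67 [336.3, 203.0, 62.8, 96.8] 366.0 250.7
```

View pics/top0.png

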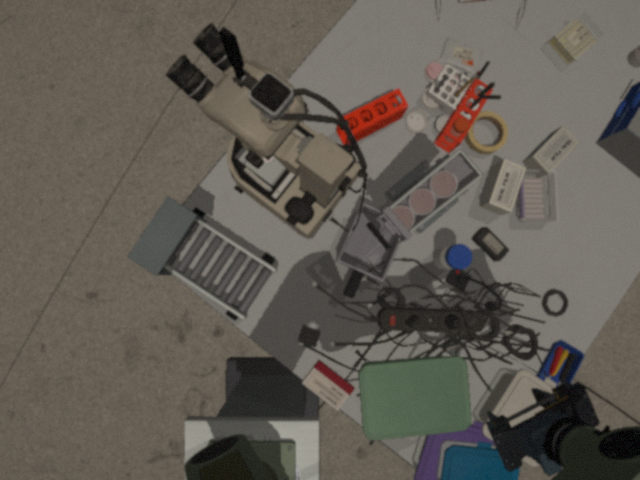

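View pics/side0.png

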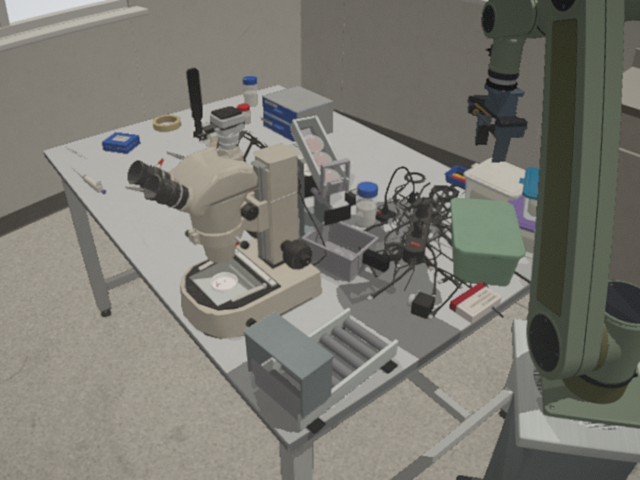

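```bash
cat > h.py <<'E'
import cv2,numpy as np
def crop(src,x0,x1,y0,y1,s):
    im=cv2.imread(src) if isinstance(src,str) else src
    c=cv2.resize(im[y0:y1,x0:x1],None,fx=s,fy=s,interpolation=cv2.INTER_CUBIC)
    c=cv2.convertScaleAbs(c,alpha=1.5,beta=0)
    for v in range(-(-x0//20)*20,x1,20):
        cv2.line(c,((v-x0)*s,0),((v-x0)*s,6),(0,255,255),1);cv2.putText(c,str(v),((v-x0)*s+2,14),0,.38,(0,255,255),1)
    for v in range(-(-y0//20)*20,y1,20):
        cv2.line(c,(0,(v-y0)*s),(6,(v-y0)*s),(0,255,255),1);cv2.putText(c,str(v),(8,(v-y0)*s+4),0,.38,(0,255,255),1)
    return c
E
python3 - <<'E'
from h import *
cv2.imwrite("pics/a.png",crop("pics/top0.png",325,485,150,300,4))
cv2.imwrite("pics/b.png",np.hstack([crop("pics/side0.png",285,400,110,290,3)[:,:345],crop("pics/side0.png",295,395,180,290,4)[:440,:].copy() if 0 else cv2.copyMakeBorder(crop("pics/side0.png",295,395,190,290,4),0,140,0,0,0)]))
cv2.imwrite("pics/c.png",np.hstack([cv2.copyMakeBorder(crop("pics/top0.png",165,285,200,325,3),0,75,0,0,0),crop("pics/side0.png",240,400,300,450,3)][:2]) if 0 else np.hstack([crop("pics/top0.png",125,285,195,325,2+0),]*1) if 0 else np.hstack([cv2.copyMakeBorder(crop("pics/top0.png",125,283,190,325,2+0),0,135*0+30,0,0,0),crop("pics/side0.png",240,400,300,450,2)]) if 0 else np.vstack([crop("pics/top0.png",125,285,195,325,4)]))
cv2.imwrite("pics/d.png",crop("pics/side0.png",240,405,300,440,4))
E
```

```text
(no output)
```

View pics/a.png

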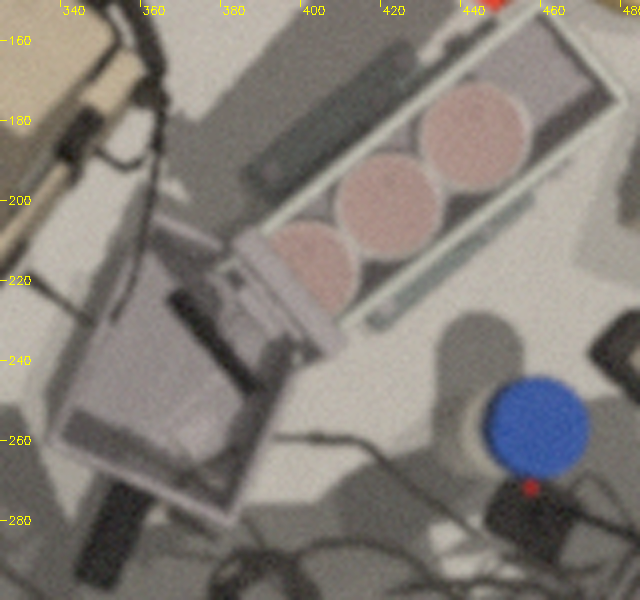

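View pics/b.png

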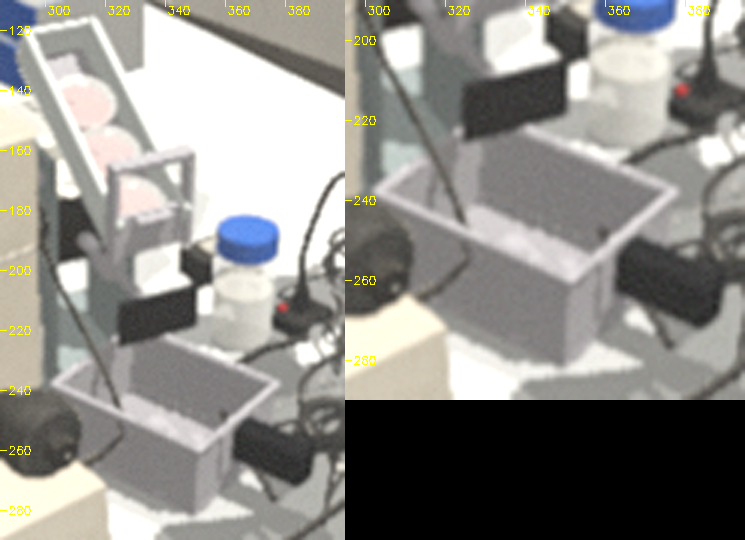

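View pics/c.png

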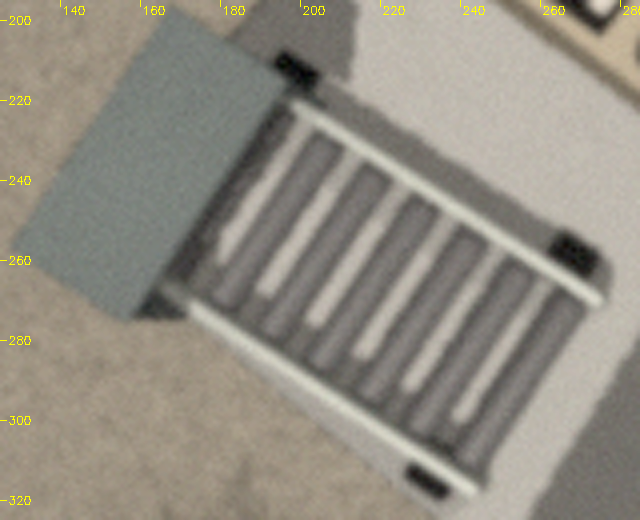

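View pics/d.png

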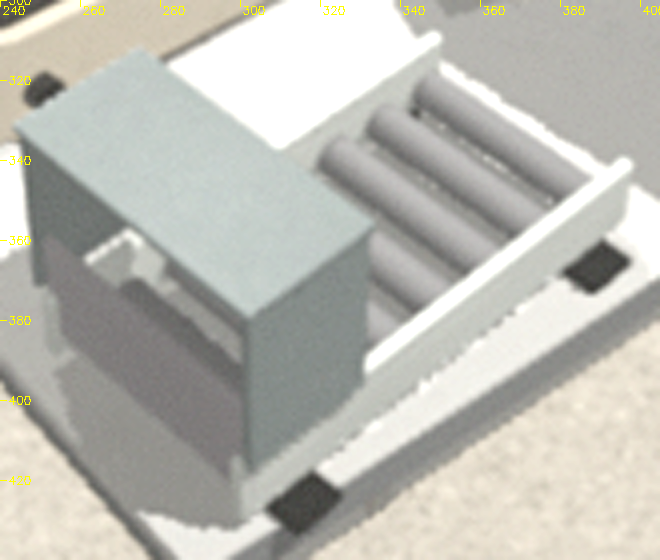

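```bash
cat >> h.py <<'E'
from workcell import calibration
from scipy.optimize import least_squares
C={n:calibration(n) for n in("top","side")}
def proj(n,X):
    c=C[n];return cv2.projectPoints(np.atleast_2d(np.float64(X)),cv2.Rodrigues(c["R"])[0],np.float64(c["t"]),c["mtx"],np.float64(c["D"]))[0][:,0]
def W(p,m):
    x,y,a=p[:3];m=np.atleast_2d(m);return np.c_[x+m[:,0]*np.cos(a)-m[:,1]*np.sin(a),y+m[:,0]*np.sin(a)+m[:,1]*np.cos(a),m[:,2]]
def fit(obs,p0):  # obs: (cam, f(p)->model pt, px)
    r=lambda p:np.concatenate([(proj(n,W(p,f(p)))[0]-u) for n,f,u in obs])
    s=least_squares(r,p0,loss="soft_l1",x_scale=[10,10,.1]+[5]*(len(p0)-3));print(np.round(s.x,3),"deg",np.degrees(s.x[2]).round(2));print(np.round(s.fun.reshape(-1,2),1).tolist());return s.x
E
python3 - <<'E'
from h import *
K=lambda *v:(lambda p:np.float64(v))
pan=fit([("top",K(-70,55,65),(337,260)),("top",K(-70,-55,65),(383,281.2)),("top",K(70,55,65),(363.7,203)),("top",K(-135,0,62),(348.7,296)),
("side",K(70,55,65),(302,237)),("side",K(-70,55,65),(352.5,260)),("side",K(-70,-55,65),(378.8,237.5)),("side",K(-70,55,0),(351.8,281))],[500,-230,-.4])
print("grip",W(pan,[-105,0,46]),"front",W(pan,[70,0,0]))
P=lambda y,z:(lambda p:np.array([p[3],y,z]))
D=lambda i:(lambda p:np.array([p[4]+i*45.6,0,180+ (p[4]+i*45.6)*np.tan(.5)+14/np.cos(.5)]))
d=fit([("top",K(-13,35,258),(383,210)),("top",K(-13,-35,258),(407,238)),("side",K(-13,35,258),(320.7,164.3)),("side",K(-13,-35,258),(349.3,160)),
("top",D(1),(422,201.3)),("top",D(2),(443.5,184.3)),
("top",P(35,148),(367.5,223)),("top",P(-35,148),(388,248.5)),
("side",P(35,148),(324.3,213.8)),("side",P(-35,148),(350,205.5)),("side",P(-35,108),(350.8,215)),("side",P(35,108),(325.5,224.5))],[550,-300,-.7,-20,20])
H=lambda x,s:(lambda p:np.array([x,s*p[3],152]))
t=fit([("top",H(142,1),(128.8,257)),("top",H(142,-1),(168,197.5)),("top",H(68,-1),(197.5,216.3)),("top",H(68,1),(156.3,275)),
("side",H(142,1),(302,379.5)),("side",H(142,-1),(244.5,332)),("side",H(68,1),(332.5,357.5)),("side",H(68,-1),(275,312.5)),
("top",K(-122,-62,47),(275,270)),("top",K(-122,62,47),(243.8,317.5)),("side",K(-122,-62,47),(348.8,309.5)),("side",K(-122,62,47),(397.5,341))],[480,150,1,72])
print("mouth",W(t,[-122,0,35]),"stop",W(t,[130,0,35]))
b=fit([("top",lambda p:np.array([0,0,110]),(459.3,257))],[450,-400,0]);print(b)
np.save("poses.npy",np.array([pan[:3],d[:3],t[:3]]))
E
```

```text
[ 5.63254e+02 -2.79964e+02 -4.25000e-01] deg -24.37
[[0.7, 0.0], [-0.5, -0.9], [-0.7, 0.5], [-0.6, 0.8], [2.0, -0.2], [-0.2, -1.3], [-0.3, -0.8], [-0.7, -0.1]]
grip [[ 467.60670707 -236.64444409   46.        ]] front [[ 627.01921138 -308.84315231    0.        ]]
[ 590.334 -300.65    -0.903  -30.303   14.422] deg -51.75
[[-0.1, -2.1], [0.1, 0.2], [1.5, 0.5], [1.1, -1.2], [-0.6, -0.0], [0.3, -0.3], [-0.6, -1.7], [0.1, -0.6], [0.6, -2.9], [2.0, -1.3], [0.5, 3.6], [-0.8, 0.9]]
[511.603  79.132   1.007  72.043] deg 57.7
[[-3.2, -1.0], [-3.6, -0.8], [-3.2, -0.5], [-0.9, 0.6], [-0.2, -1.5], [-0.2, -0.4], [2.0, -3.5], [1.6, -1.1], [-1.4, 0.6], [0.1, -0.3], [1.8, -1.6], [-0.6, -2.7]]
mouth [[446.41080869 -23.98917237  35.        ]] stop [[581.07031028 189.01509667  35.        ]]
[ 527.043 -461.446    0.   ] deg 0.0
[[0.0, 0.0]]
[ 527.04273492 -461.44593715    0.        ]
```

```bash
cat >> h.py <<'E'
from workcell import state
from scipy.spatial.transform import Rotation as Ro
def plan(pos,yaw=None,grip=None):
    """turn first, then shift: prints total turn (units), total tool shift (units), after the turn"""
    s=state();R=Ro.from_euler("xyz",s["ee_rot"],degrees=True)
    T=R if yaw is None else Ro.from_euler("xyz",[180,0,yaw],degrees=True)
    rv=(R.inv()*T).as_rotvec();d=T.inv().apply(np.array(pos)-s["ee_pos"])
    print("t",round(s["time_s"],2),"pos",np.round(s["ee_pos"],1),"rot",np.round(s["ee_rot"],2),"F",np.round(s["force"],1),"w",round(s["gripper_width"],1),round(s["gripper_force"],1))
    print("turn",np.round(rv/.5,4),"deg",np.degrees(np.linalg.norm(rv)).round(1),"shift",np.round(d/500,4),"mm",np.linalg.norm(d).round(1))
P=np.load("poses.npy") if __import__("os").path.exists("poses.npy") else None
E
python3 - <<'E'
from h import *
g=W(P[0],[-107,0,46])[0];print(g);plan([g[0],g[1],140],np.degrees(P[0][2]))
E
```

```text
[ 465.78484988 -235.819316     46.        ]
t 0.7 pos [ 235.9 -524.4  228. ] rot [179.99  -0.    24.22] F [-0.2 -0.5  0.3] w 91.3 0.0
turn [ 2.0000e-04 -1.0000e-04  1.6961e+00] deg 48.6 shift [ 0.1807 -0.7154  0.176 ] mm 379.3
```

send_rows([
  [[0,0,0],[0,0,0.212]],
  [[0,0,0],[0,0,0.212]],
  [[0,0,0],[0,0,0.212]],
  [[0,0,0],[0,0,0.212]],
  [[0,0,0],[0,0,0.212]],
  [[0,0,0],[0,0,0.212]],
  [[0,0,0],[0,0,0.212]],
  [[0,0,0],[0,0,0.212]],
])

```text
time_s: 1.5
ee_pos: [235.9, -524.4, 228.0]
ee_rot: [180.0, -0.0, -24.6]
force: [0.1, 0.3, -0.1]
gripper_width: 91.1
gripper_force: 0.0
```

send_rows([
  [[0.0181,-0.0715,0.0176],[0,0,0]],
  [[0.0181,-0.0715,0.0176],[0,0,0]],
  [[0.0181,-0.0715,0.0176],[0,0,0]],
  [[0.0181,-0.0715,0.0176],[0,0,0]],
  [[0.0181,-0.0715,0.0176],[0,0,0]],
  [[0.0181,-0.0715,0.0176],[0,0,0]],
  [[0.0181,-0.0715,0.0176],[0,0,0]],
  [[0.0181,-0.0715,0.0176],[0,0,0]],
  [[0.0181,-0.0715,0.0176],[0,0,0]],
  [[0.0181,-0.0715,0.0176],[0,0,0]],
])

```text
time_s: 2.5
ee_pos: [466.8, -234.8, 139.8]
ee_rot: [180.0, -0.0, -24.4]
force: [0.8, -0.9, -0.1]
gripper_width: 91.2
gripper_force: 0.0
```

```bash
python3 - <<'E'
from h import *
g=W(P[0],[-107,0,46])[0];plan([g[0],g[1],41],np.degrees(P[0][2]))
# overlays of track & dispenser on first pictures
def draw(im,n,p,segs,off,s):
    for a,b in segs:
        q=(proj(n,W(p,[a,b]))+.5-off)*s;cv2.line(im,tuple(int(v) for v in q[0]),tuple(int(v) for v in q[1]),(0,0,255),1)
rect=lambda x0,x1,y,z:[((x0,-y,z),(x1,-y,z)),((x1,-y,z),(x1,y,z)),((x1,y,z),(x0,y,z)),((x0,y,z),(x0,-y,z))]
tr=rect(68,142,72,152)+rect(-122,68,60,47)+[((-105+34*i,-60,35),(-105+34*i,60,35)) for i in range(5)]
outs=[]
for n,x0,x1,y0,y1 in(("top",125,285,195,325),("side",240,405,300,440)):
    im=cv2.resize(cv2.imread(f"pics/{n}0.png")[y0:y1,x0:x1],None,fx=2.4,fy=2.4,interpolation=2);draw(im,n,P[2],tr,np.array([x0,y0]),2.4);outs.append(cv2.copyMakeBorder(im,0,340-im.shape[0],0,0,0))
cv2.imwrite("pics/e.png",np.hstack(outs))
E
```

```text
t 2.5 pos [ 466.8 -234.8  139.8] rot [ 1.7999e+02 -4.0000e-02 -2.4360e+01] F [ 0.8 -0.9 -0.1] w 91.2 0.0
turn [ 0.0003 -0.0014  0.0001] deg 0.0 shift [-0.001   0.0026  0.1977] mm 98.8
```

View pics/e.png

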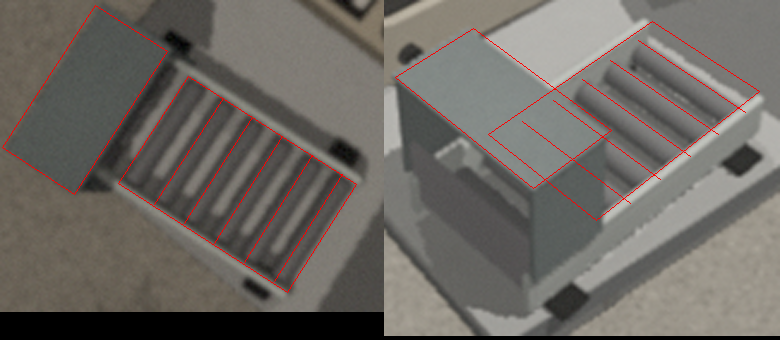

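send_rows([
  [[-0.0005,0.0013,0.05],[0,0,0]],
  [[-0.0005,0.0013,0.05],[0,0,0]],
  [[0,0,0.05],[0,0,0]],
  [[0,0,0.0328],[0,0,0]],
  [[0,0,0.015],[0,0,0]],
  [[0,0,0],[0,0,0]],
])

```text
time_s: 3.1
ee_pos: [464.5, -236.8, 40.4]
ee_rot: [-180.0, 0.1, -24.4]
force: [-0.2, -0.7, -0.6]
gripper_width: 91.4
gripper_force: 0.0
```

send_rows([
  [[0,0,0],[0,0,0]],
  [[0,0,0],[0,0,0]],
  [[0,0,0],[0,0,0]],
  [[0,0,0],[0,0,0]],
  [[0,0,0],[0,0,0]],
  [[0,0,0],[0,0,0]],
  [[0,0,0],[0,0,0]],
  [[0,0,0],[0,0,0]],
], grip=1, grip_force=58)

```text
time_s: 3.9
ee_pos: [464.9, -236.9, 41.0]
ee_rot: [-180.0, 0.0, -24.4]
force: [-0.6, 2.2, -0.3]
gripper_width: 30.0
gripper_force: 0.2
```

send_rows([
  [[0,0,0],[0,0,0]],
  [[0,0,0],[0,0,0]],
  [[0,0,0],[0,0,0]],
  [[0,0,0],[0,0,0]],
  [[0,0,0],[0,0,0]],
])

```text
time_s: 4.4
ee_pos: [465.0, -237.0, 41.1]
ee_rot: [180.0, -0.0, -24.4]
force: [0.3, 0.6, -0.7]
gripper_width: 23.6
gripper_force: 57.9
```

send_rows([
  [[0,0,-0.01],[0,0,0]],
  [[0,0,-0.02],[0,0,0]],
  [[-0.02,0,0],[0,0,0]],
  [[-0.04,0,0],[0,0,0]],
  [[-0.05,0,0],[0,0,0]],
  [[-0.05,0,0],[0,0,0]],
  [[-0.04,0,0],[0,0,0]],
  [[-0.02,0,0],[0,0,0]],
  [[0,0,0],[0,0,0]],
])

```text
time_s: 5.3
ee_pos: [363.2, -191.0, 56.2]
ee_rot: [180.0, 0.1, -24.4]
force: [-0.7, -0.8, -2.1]
gripper_width: 23.8
gripper_force: 57.9
```

```bash
python3 - <<'E'
from h import *
a=P[1][2]+np.radians(4);print(np.degrees(a))
f=W(P[1],[-75,-10,0])[0]   # front middle
g=f[:2]-175*np.array([np.cos(a),np.sin(a)])-2*np.array([np.cos(a),np.sin(a)])
print(f,g)
plan([g[0],g[1],41+92],np.degrees(a))
E
```

```text
-47.74661086179321
[ 536.04616036 -247.94584271    0.        ] [ 417.02948569 -116.93427394]
t 5.3 pos [ 363.2 -191.    56.2] rot [ 1.800e+02  5.000e-02 -2.437e+01] F [-0.7 -0.8 -2.1] w 23.8 57.9
turn [4.000e-04 1.900e-03 8.158e-01] deg 23.4 shift [-0.0371 -0.1793 -0.1537] mm 119.5
```

send_rows([
  [[0,0,-0.0307],[0,0,0.163]],
  [[0,0,-0.0307],[0,0,0.163]],
  [[0,0,-0.0307],[0,0,0.163]],
  [[0,0,-0.0307],[0,0,0.163]],
  [[0,0,-0.0307],[0,0,0.163]],
  [[-0.0074,-0.036,0],[0,0,0]],
  [[-0.0074,-0.036,0],[0,0,0]],
  [[-0.0074,-0.036,0],[0,0,0]],
  [[-0.0074,-0.036,0],[0,0,0]],
  [[-0.0074,-0.036,0],[0,0,0]],
])

```text
time_s: 6.3
ee_pos: [420.6, -117.2, 133.1]
ee_rot: [-179.9, -0.1, -47.7]
force: [0.1, -0.2, -1.8]
gripper_width: 23.7
gripper_force: 57.9
```

```bash
python3 - <<'E'
from h import *
from workcell import grab_frame
s=state();print(s["ee_pos"],s["ee_rot"])
t=grab_frame("top");d=grab_frame("side");cv2.imwrite("pics/top1.png",t[:,:,::-1]);cv2.imwrite("pics/side1.png",d[:,:,::-1])
a=cv2.resize(crop("pics/top1.png",310,480,160,310,2),None,fx=1.15,fy=1.15);b=crop("pics/side1.png",285,415,120,290,3)
h=b.shape[0];a=cv2.copyMakeBorder(a,0,h-a.shape[0],0,0,0);cv2.imwrite("pics/f.png",np.hstack([a,b]));print(a.shape,b.shape)
E
```

```text
[ 420.56693676 -117.15349331  133.13451542] [-1.79940950e+02 -9.69384717e-02 -4.77168824e+01]
(510, 391, 3) (510, 390, 3)
```

View pics/f.png

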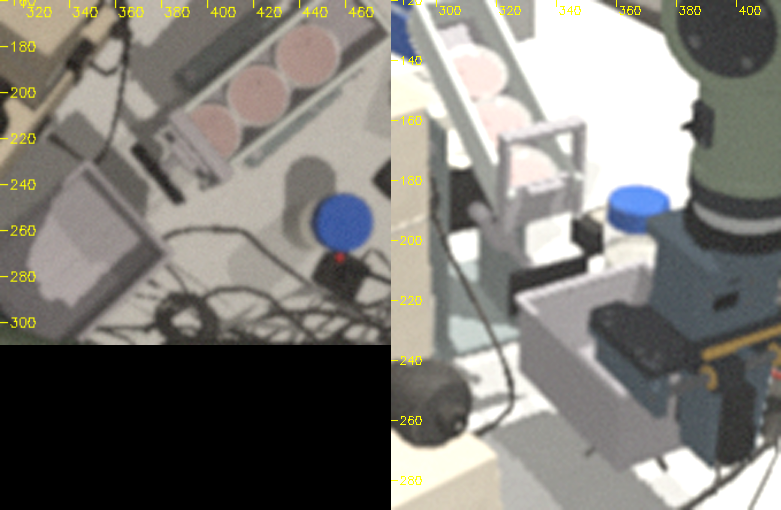

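```bash
python3 - <<'E'
from h import *
s=state();a=np.radians(s["ee_rot"][2]);p=[*(s["ee_pos"][:2]+107*np.array([np.cos(a),np.sin(a)])),a]
z=s["ee_pos"][2]-41
print(proj("top",W(p,[[70,55,z+65],[70,-55,z+65]])).tolist(),"obs 348.3,231.7 / 383,270.9")
print(proj("side",W(p,[[70,55,z+65],[70,-55,z+65],[70,55,z]])).tolist(), "obs 328,218.3 / 371,207.3 / 329,242")
print("paddle",proj("top",W(P[1],[[-30,35,148],[-30,-35,148]])).tolist(),"obs 368.7,224.3/388.3,248.3")
d=W(P[1],[0,0,0])[0]; f=W(p,[70,0,0])[0]; e=(f-d)[:2];c,sn=np.cos(P[1][2]),np.sin(P[1][2])
print("front in disp",e@[c,sn],e@[-sn,c])
E
```

```text
[[345.5883310205358, 229.3792388898714], [382.2989567336645, 269.41139942174976]] obs 348.3,231.7 / 383,270.9
[[328.46680137129704, 219.05922363658988], [370.1178787484311, 206.40852411745894], [327.94985509760613, 243.04159512703873]] obs 328,218.3 / 371,207.3 / 329,242
paddle [[366.99001431455156, 221.1652104158334], [388.1975170235038, 247.8480043410821]] obs 368.7,224.3/388.3,248.3
front in disp -72.67332455809404 -6.114874716128448
```

send_rows([
  [[0.02,0.0095,0],[0,0,0]],
  [[0.02,0.0014,0],[0,0,0]],
  [[0.02,0.0014,0],[0,0,0]],
  [[0.01,0.0007,0],[0,0,0]],
  [[0.005,0.0004,0],[0,0,0]],
  [[0.0,0,0],[0,0,0]],
])

```text
time_s: 7.0
ee_pos: [439.1, -150.2, 132.7]
ee_rot: [180.0, 0.0, -47.8]
force: [0.3, 0.1, -1.5]
gripper_width: 23.7
gripper_force: 57.9
```

send_rows([
  [[0.005,0.0004,0],[0,0,0]],
  [[0.005,0.0004,0],[0,0,0]],
  [[0.005,0.0004,0],[0,0,0]],
  [[0.0,0,0],[0,0,0]],
])

```text
time_s: 7.4
ee_pos: [443.2, -155.2, 132.7]
ee_rot: [180.0, 0.1, -47.7]
force: [-2.2, 2.5, -0.2]
gripper_width: 23.6
gripper_force: 57.9
```

send_rows([
  [[0.005,0.0004,0],[0,0,0]],
  [[0.005,0.0004,0],[0,0,0]],
  [[0.005,0.0004,0],[0,0,0]],
  [[0.005,0.0004,0],[0,0,0]],
  [[0.0,0,0],[0,0,0]],
])

```text
time_s: 7.9
ee_pos: [449.8, -163.4, 132.6]
ee_rot: [180.0, 0.0, -47.7]
force: [-2.5, 4.5, -0.1]
gripper_width: 23.8
gripper_force: 57.9
```

send_rows([
  [[0.006,0.0004,0],[0,0,0]],
  [[0.006,0.0004,0],[0,0,0]],
  [[0.006,0.0004,0],[0,0,0]],
  [[0.006,0.0004,0],[0,0,0]],
  [[0.006,0.0004,0],[0,0,0]],
  [[0.006,0.0004,0],[0,0,0]],
  [[0.006,0.0004,0],[0,0,0]],
  [[0.0,0,0],[0,0,0]],
])

```text
time_s: 8.7
ee_pos: [462.4, -179.1, 132.6]
ee_rot: [-180.0, 0.1, -47.7]
force: [-4.7, 8.5, 1.6]
gripper_width: 23.6
gripper_force: 57.9
```

send_rows([
  [[0.005,0.0004,0],[0,0,0]],
  [[0.004,0.0003,0],[0,0,0]],
  [[0.0,0,0],[0,0,0]],
  [[0.0,0,0],[0,0,0]],
])

```text
time_s: 9.1
ee_pos: [463.3, -181.5, 131.3]
ee_rot: [179.9, 0.4, -47.7]
force: [-4.2, 8.1, -2.8]
gripper_width: 23.7
gripper_force: 57.9
```

send_rows([
  [[0.0,0,0],[0,0,0]],
  [[0.0,0,0],[0,0,0]],
  [[0.0,0,0],[0,0,0]],
  [[0.0,0,0],[0,0,0]],
  [[0.0,0,0],[0,0,0]],
  [[0.0,0,0],[0,0,0]],
])

```text
time_s: 9.7
ee_pos: [463.3, -181.5, 131.4]
ee_rot: [179.9, 0.4, -47.7]
force: [-4.1, 8.6, -3.0]
gripper_width: 23.6
gripper_force: 57.9
```

```bash
python3 - <<'E'
from h import *
from workcell import grab_frame,trace
for n in("top","side"):
    f=grab_frame(n);cv2.imwrite(f"pics/{n}2.png",f[:,:,::-1])
    for d in trace(n,"dish1")[:4]: print(n,round(d["p"],2),np.round(d["bbox"]))
a=cv2.resize(crop("pics/top2.png",310,480,160,310,2),None,fx=1.15,fy=1.15);b=crop("pics/side2.png",285,415,120,290,3)
h=b.shape[0];a=cv2.copyMakeBorder(a,0,h-a.shape[0],0,0,0);cv2.imwrite("pics/g.png",np.hstack([a,b]))
E
```

```text
top 0.71 [357. 230.  24.  21.]
top 0.63 [338. 246.  27.  18.]
top 0.58 [351. 244.  15.  20.]
```

View pics/g.png

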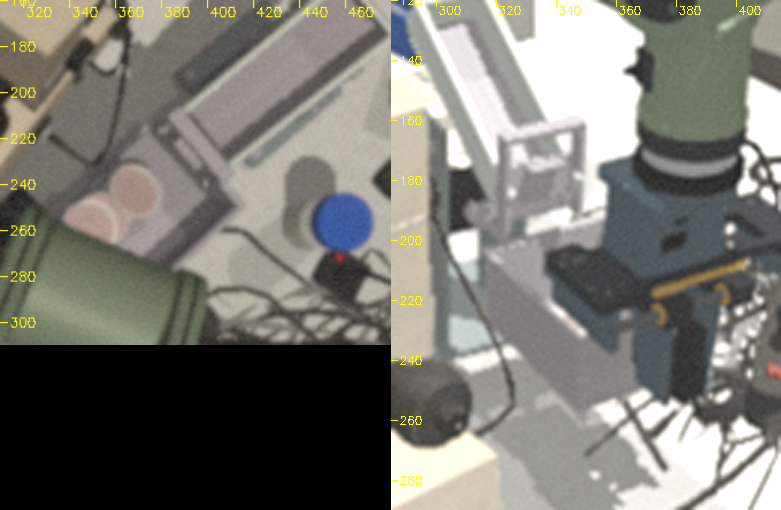

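send_rows([
  [[-0.006,-0.0004,0],[0,0,0]],
  [[-0.012,-0.0008,0],[0,0,0]],
  [[-0.022,-0.0016,0],[0,0,0]],
  [[-0.032,-0.0023,0],[0,0,0]],
  [[-0.04,-0.0028,0],[0,0,0]],
  [[-0.04,-0.0028,0],[0,0,0]],
  [[-0.04,-0.0028,0],[0,0,0]],
  [[-0.04,-0.0028,0],[0,0,0]],
  [[-0.04,-0.0028,0],[0,0,0]],
  [[-0.04,-0.0028,0],[0,0,0]],
])

```text
time_s: 10.9
ee_pos: [369.7, -60.9, 133.4]
ee_rot: [-179.9, -0.3, -47.7]
force: [-0.2, -0.5, -1.6]
gripper_width: 23.8
gripper_force: 58.0
```

send_rows([
  [[-0.035,-0.0025,0],[0,0,0]],
  [[-0.02,-0.0014,0],[0,0,0]],
  [[-0.01,-0.0007,0],[0,0,0]],
  [[0,0,0],[0,0,0]],
])

```text
time_s: 11.3
ee_pos: [349.1, -35.3, 133.1]
ee_rot: [-180.0, -0.1, -47.7]
force: [-0.1, -1.0, -2.0]
gripper_width: 23.8
gripper_force: 58.0
```

```bash
python3 - <<'E'
from h import *
g=W(P[2],[20-177,0,0])[0];print(g)
plan([g[0],g[1],41+75],np.degrees(P[2][2]))
E
```

```text
[427.70810013 -53.57309862   0.        ]
t 11.3 pos [349.1 -35.3 133.1] rot [-1.7995e+02 -1.0000e-01 -4.7660e+01] F [-0.1 -1.  -2. ] w 23.8 58.0
turn [ 2.2000e-03 -4.1000e-03 -3.6778e+00] deg 105.4 shift [0.053  0.1524 0.0342] mm 82.5
```

send_rows([
  [[0,0,0],[0,0,-0.06]],
  [[0,0,0],[0,0,-0.12]],
  [[0,0,0],[0,0,-0.18]],
  [[0,0,0],[0,0,-0.2]],
  [[0,0,0],[0,0,-0.2]],
  [[0,0,0],[0,0,-0.2]],
  [[0,0,0],[0,0,-0.2]],
  [[0,0,0],[0,0,-0.2]],
  [[0,0,0],[0,0,-0.2]],
  [[0,0,0],[0,0,-0.2]],
])

```text
time_s: 12.3
ee_pos: [349.4, -35.9, 132.8]
ee_rot: [180.0, -0.0, 3.0]
force: [-0.5, 0.4, -2.8]
gripper_width: 23.7
gripper_force: 58.0
```

send_rows([
  [[0,0,0],[0,0,-0.2]],
  [[0,0,0],[0,0,-0.2]],
  [[0,0,0],[0,0,-0.2]],
  [[0,0,0],[0,0,-0.2]],
  [[0,0,0],[0,0,-0.2]],
  [[0,0,0],[0,0,-0.2]],
  [[0,0,0],[0,0,-0.2]],
  [[0,0,0],[0,0,-0.2]],
  [[0,0,0],[0,0,-0.2]],
  [[0,0,0],[0,0,-0.118]],
])

```text
time_s: 13.3
ee_pos: [349.6, -36.0, 132.8]
ee_rot: [179.9, 0.0, 57.9]
force: [-0.6, 0.2, -3.0]
gripper_width: 24.1
gripper_force: 58.0
```

send_rows([
  [[0.0058,0.0166,0],[0,0,0]],
  [[0.0118,0.0339,0.0085],[0,0,0]],
  [[0.0118,0.0339,0.0085],[0,0,0]],
  [[0.0118,0.0339,0.0085],[0,0,0]],
  [[0.0118,0.0339,0.0085],[0,0,0]],
  [[0,0,0],[0,0,0]],
  [[0,0,0],[0,0,0]],
])

```text
time_s: 14.0
ee_pos: [427.2, -53.9, 115.5]
ee_rot: [-180.0, 0.0, 57.6]
force: [-0.3, -0.0, -3.1]
gripper_width: 23.7
gripper_force: 58.0
```

```bash
python3 - <<'E'
from h import *
from workcell import grab_frame
g=W(P[2],[20-177,0,0])[0];plan([g[0],g[1],116],np.degrees(P[2][2]))
for n in("top","side"): cv2.imwrite(f"pics/{n}3.png",grab_frame(n)[:,:,::-1])
a=crop("pics/top3.png",125,285,190,330,2);b=crop("pics/side3.png",240,410,270,450,2)
a=cv2.resize(a,None,fx=1.25,fy=1.25);b=cv2.resize(b,None,fx=1.15,fy=1.15)
h=max(a.shape[0],b.shape[0]);p=lambda i:cv2.copyMakeBorder(i,0,h-i.shape[0],0,0,0);o=np.hstack([p(a),p(b)]);print(o.shape);cv2.imwrite("pics/i.png",o)
E
```

```text
t 14.0 pos [427.2 -53.9 115.5] rot [-1.7995e+02  4.0000e-02  5.7620e+01] F [-0.3 -0.  -3.1] w 23.7 58.0
turn [-0.0016  0.0015 -0.0028] deg 0.1 shift [ 0.0011  0.0004 -0.0011] mm 0.8
(414, 791, 3)
```

View pics/i.png

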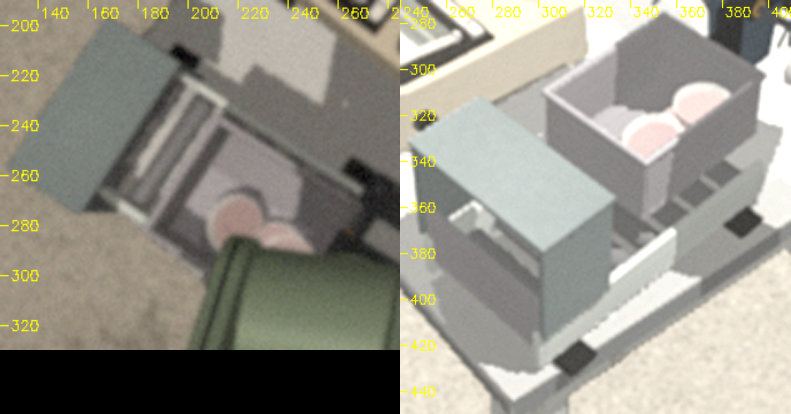

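```bash
cat > prof.py <<'E'
from h import *
def prof(img,n,p,xs,ys,z):
    g=cv2.imread(img).astype(np.float32).mean(2)
    out=[]
    for y in ys:
        q=proj(n,W(p,[[x,y,z] for x in xs])).astype(np.float32)
        out.append(np.median(cv2.remap(g,q[:,0][None],q[:,1][None],1)[0]))
    return np.array(out)
E
python3 - <<'E'
from prof import *
ys=np.arange(50,76,2.)
for n in("top","side"):
  for x0,x1 in((-118,-70),(-40,40)):
    xs=np.linspace(x0,x1,15)
    print(n,x0,"+",prof(f"pics/{n}0.png",n,P[2],xs,ys,47).round().astype(int).tolist());print("   -",prof(f"pics/{n}0.png",n,P[2],xs,-ys,47).round().astype(int).tolist())
s=state();a=np.radians(s["ee_rot"][2]);p=[*(s["ee_pos"][:2]+107*np.array([np.cos(a),np.sin(a)])),a];z=s["ee_pos"][2]-41+65
print(proj("top",W(p,[[70,-55,z],[70,55,z]])).tolist(),"obs 215,231.2/185.8,278.8")
print(proj("side",W(p,[[70,55,z],[70,-55,z],[-70,55,z],[70,55,z-65]])).tolist(),"346.5,340.4/303,309.1/396.5,302.6/348.7,365.7")
ys=np.arange(44,66,2.)
for n in("top","side"):
  for x0,x1 in((0,60),(-60,0)):
    xs=np.linspace(x0,x1,15)
    print("pan",n,x0,"+",prof(f"pics/{n}3.png",n,p,xs,ys,z).round().astype(int).tolist());print("   -",prof(f"pics/{n}3.png",n,p,xs,-ys,z).round().astype(int).tolist())
E
```

```text
top -118 + [67, 64, 63, 67, 85, 112, 132, 136, 120, 88, 62, 47, 48]
   - [76, 74, 72, 68, 77, 97, 122, 134, 129, 106, 77, 52, 36]
top -40 + [68, 64, 64, 73, 94, 117, 132, 132, 123, 114, 109, 107, 104]
   - [76, 76, 74, 70, 73, 92, 116, 129, 129, 115, 95, 80, 74]
side -118 + [120, 120, 120, 119, 127, 153, 182, 191, 182, 161, 139, 132, 133]
   - [133, 133, 134, 135, 143, 164, 183, 191, 187, 180, 177, 177, 178]
side -40 + [105, 105, 105, 104, 122, 162, 186, 189, 176, 150, 134, 134, 134]
   - [134, 134, 134, 134, 136, 137, 142, 146, 146, 143, 141, 141, 141]
[[210.63611966147906, 236.51522035808568], [181.35116294524434, 281.66489168672024]] obs 215,231.2/185.8,278.8
[[347.2102227512967, 339.51827731617163], [303.38009425788647, 308.62943594532504], [398.48752149818665, 301.8018525099684], [345.785647200712, 365.0970419702006]] 346.5,340.4/303,309.1/396.5,302.6/348.7,365.7
pan top 0 + [49, 49, 52, 62, 62, 66, 78, 89, 94, 94, 95]
   - [95, 95, 94, 92, 92, 94, 92, 79, 60, 53, 60]
pan top -60 + [66, 67, 67, 68, 67, 63, 63, 63, 61, 62, 62]
   - [57, 58, 55, 54, 54, 55, 60, 57, 54, 51, 59]
pan side 0 + [156, 157, 156, 153, 141, 112, 99, 91, 88, 87, 88]
   - [111, 111, 116, 127, 143, 154, 157, 150, 140, 132, 127]
pan side -60 + [159, 160, 159, 144, 123, 106, 97, 90, 88, 89, 87]
   - [89, 89, 90, 91, 93, 100, 114, 140, 157, 166, 167]
```

send_rows([
  [[0,-0.0026,0.01],[0,0,0]],
  [[0,0,0.02],[0,0,0]],
  [[0,0,0.015],[0,0,0]],
  [[0,0,0.004],[0,0,0]],
  [[0,0,0],[0,0,0]],
  [[0,0,0],[0,0,0]],
])

```text
time_s: 14.7
ee_pos: [426.2, -52.9, 91.3]
ee_rot: [180.0, -0.0, 57.7]
force: [-0.5, 0.2, -1.7]
gripper_width: 23.6
gripper_force: 58.0
```

send_rows([
  [[0,0,0.004],[0,0,0]],
  [[0,0,0.004],[0,0,0]],
  [[0,0,0.004],[0,0,0]],
  [[0,0,0.004],[0,0,0]],
  [[0,0,0],[0,0,0]],
  [[0,0,0],[0,0,0]],
])

```text
time_s: 15.3
ee_pos: [426.0, -52.9, 83.3]
ee_rot: [180.0, 0.0, 57.7]
force: [0.4, 0.5, -2.9]
gripper_width: 23.5
gripper_force: 58.0
```

```bash
python3 - <<'E'
from h import *
for i in range(1):
    s=state();print(s["ee_pos"].round(1),s["force"].round(1),s["torque"].round(2),s["ee_rot"].round(2),s["time_s"])
E
```

```text
[426.  -52.9  83.3] [ 0.4  0.5 -2.9] [-0.26  0.07 -0.02] [180.     0.    57.66] 15.3
```

send_rows([
  [[0,0,0.004],[0,0,0]],
  [[0,-0.003,0],[0,0,0]],
  [[0,-0.003,0],[0,0,0]],
  [[0,0,0],[0,0,0]],
  [[0,0,0],[0,0,0]],
])

```text
time_s: 15.8
ee_pos: [424.1, -51.6, 81.5]
ee_rot: [179.9, -0.0, 57.6]
force: [1.5, -2.2, -4.1]
gripper_width: 23.6
gripper_force: 58.0
```

send_rows([
  [[0,-0.003,0],[0,0,0]],
  [[0,0,0],[0,0,0]],
  [[0,0,0],[0,0,0]],
])

```text
time_s: 16.1
ee_pos: [423.7, -51.3, 81.7]
ee_rot: [179.8, -0.0, 57.6]
force: [3.5, -5.1, -3.7]
gripper_width: 23.5
gripper_force: 58.0
```

send_rows([
  [[0,0.006,0],[0,0,0]],
  [[0,0.006,0],[0,0,0]],
  [[0,0.003,0],[0,0,0]],
  [[0,0,0],[0,0,0]],
  [[0,0,0],[0,0,0]],
])

```text
time_s: 16.6
ee_pos: [428.2, -54.3, 81.2]
ee_rot: [-180.0, 0.0, 57.7]
force: [-0.2, -0.4, -2.6]
gripper_width: 23.7
gripper_force: 58.0
```

send_rows([
  [[0,0.004,0],[0,0,0]],
  [[0,0.004,0],[0,0,0]],
  [[0,0,0],[0,0,0]],
  [[0,0,0],[0,0,0]],
])

```text
time_s: 17.0
ee_pos: [432.0, -56.6, 81.3]
ee_rot: [180.0, -0.0, 57.7]
force: [0.4, -0.4, -2.8]
gripper_width: 23.4
gripper_force: 58.0
```

send_rows([
  [[0,0.004,0],[0,0,0]],
  [[0,0,0],[0,0,0]],
  [[0,0,0],[0,0,0]],
])

```text
time_s: 17.3
ee_pos: [432.1, -57.0, 81.0]
ee_rot: [-179.8, 0.0, 57.7]
force: [-3.7, 4.2, -0.7]
gripper_width: 23.7
gripper_force: 57.9
```

send_rows([
  [[0,-0.006,0],[0,0,0]],
  [[0,-0.006,0],[0,0,0]],
  [[0,0,0.004],[0,0,0]],
  [[0,0,0.003],[0,0,0]],
  [[0,0,0],[0,0,0]],
  [[0,0,0],[0,0,0]],
])

```text
time_s: 17.9
ee_pos: [428.7, -54.6, 77.7]
ee_rot: [180.0, 0.0, 57.7]
force: [0.5, 0.3, -2.2]
gripper_width: 23.6
gripper_force: 58.0
```

send_rows([
  [[0,0,0.003],[0,0,0]],
  [[0,0,0.002],[0,0,0]],
  [[0,0,0],[0,0,0]],
  [[0,0,0],[0,0,0]],
])

```text
time_s: 18.3
ee_pos: [429.1, -54.3, 75.9]
ee_rot: [179.9, -0.1, 57.6]
force: [-1.6, 1.5, 6.0]
gripper_width: 23.6
gripper_force: 58.0
```

send_rows([
  [[0,0,-0.001],[0,0,0]],
  [[0,0,0],[0,0,0]],
  [[0.01,0,0],[0,0,0]],
  [[0.02,0,0],[0,0,0]],
  [[0.03,0,0],[0,0,0]],
  [[0.03,0,0],[0,0,0]],
  [[0.03,0,0],[0,0,0]],
  [[0.03,0,0],[0,0,0]],
  [[0.02,0,0],[0,0,0]],
  [[0.01,0,0],[0,0,0]],
])

```text
time_s: 19.3
ee_pos: [478.2, 22.6, 76.0]
ee_rot: [179.9, -0.1, 57.7]
force: [1.7, -2.8, 4.1]
gripper_width: 23.8
gripper_force: 58.0
```

send_rows([
  [[0.01,0,0],[0,0,0]],
  [[0.01,0,0],[0,0,0]],
  [[0,0,0],[0,0,0]],
  [[0,0,0],[0,0,0]],
])

```text
time_s: 19.7
ee_pos: [482.6, 30.0, 76.0]
ee_rot: [179.9, -0.1, 57.6]
force: [3.6, -2.0, 3.0]
gripper_width: 23.5
gripper_force: 58.0
```

send_rows([
  [[0,0.003,0],[0,0,0]],
  [[0,0,0],[0,0,0]],
  [[0,0,0],[0,0,0]],
])

```text
time_s: 20.0
ee_pos: [482.5, 29.4, 76.0]
ee_rot: [-179.9, -0.0, 57.6]
force: [0.4, 0.7, 6.0]
gripper_width: 23.7
gripper_force: 58.0
```

send_rows([
  [[0,0.003,0],[0,0,0]],
  [[0,0,0],[0,0,0]],
  [[0,0,0],[0,0,0]],
])

```text
time_s: 20.3
ee_pos: [482.6, 29.0, 75.9]
ee_rot: [-179.8, 0.0, 57.7]
force: [-1.5, 1.6, 7.9]
gripper_width: 23.7
gripper_force: 58.0
```

send_rows([
  [[0,-0.002,-0.001],[0,0,0]],
  [[0.005,0,0],[0,0,0]],
  [[0.006,0,0],[0,0,0]],
  [[0,0,0],[0,0,0]],
  [[0,0,0],[0,0,0]],
])

```text
time_s: 20.8
ee_pos: [485.9, 34.0, 76.0]
ee_rot: [-179.9, 0.0, 57.7]
force: [-2.4, 1.5, 4.5]
gripper_width: 24.1
gripper_force: 58.0
```

send_rows([
  [[0.004,0,0],[0,0,0]],
  [[0.004,0,0],[0,0,0]],
  [[0,0,0],[0,0,0]],
  [[0,0,0],[0,0,0]],
])

```text
time_s: 21.2
ee_pos: [488.0, 37.2, 76.0]
ee_rot: [-179.9, 0.0, 57.7]
force: [-3.6, 2.6, 4.1]
gripper_width: 24.1
gripper_force: 58.0
```

send_rows([
  [[0,-0.004,0],[0,0,0]],
  [[0.004,0,0],[0,0,0]],
  [[0.004,0,0],[0,0,0]],
  [[0,0,0],[0,0,0]],
  [[0,0,0],[0,0,0]],
])

```text
time_s: 21.7
ee_pos: [487.0, 38.7, 76.0]
ee_rot: [-179.9, 0.4, 57.6]
force: [-7.4, -10.3, 6.9]
gripper_width: 23.5
gripper_force: 58.0
```

send_rows([
  [[0.004,0,0],[0,0,0]],
  [[0,0,0],[0,0,0]],
  [[0,0,0],[0,0,0]],
])

```text
time_s: 22.0
ee_pos: [486.8, 38.9, 76.0]
ee_rot: [-179.9, 0.6, 57.6]
force: [-9.6, -16.6, 9.2]
gripper_width: 23.6
gripper_force: 58.0
```

send_rows([
  [[-0.004,0,0],[0,0,0]],
  [[-0.003,0,-0.001],[0,0,0]],
  [[0,0,0],[0,0,0]],
  [[0,0,0],[0,0,0]],
])

```text
time_s: 22.4
ee_pos: [486.8, 38.7, 75.9]
ee_rot: [-179.9, 0.3, 57.6]
force: [-3.5, -8.6, 0.7]
gripper_width: 23.6
gripper_force: 58.0
```

send_rows([
  [[0,0,0],[0,0,0]],
  [[0,0,0],[0,0,0]],
  [[0,0,0],[0,0,0]],
  [[0,0,0],[0,0,0]],
  [[0,0,0],[0,0,0]],
  [[0,0,0],[0,0,0]],
  [[0,0,0],[0,0,0]],
  [[0,0,0],[0,0,0]],
], grip=0.3)

```text
time_s: 23.2
ee_pos: [488.5, 40.2, 76.8]
ee_rot: [180.0, -0.0, 57.7]
force: [-0.3, 0.3, 0.6]
gripper_width: 63.8
gripper_force: 0.0
```

Lift, move clear of the view, and check the pan against both cameras.

send_rows([
  [[0,0,-0.02],[0,0,0]],
  [[0,0,-0.04],[0,0,0]],
  [[0,0,-0.05],[0,0,0]],
  [[0,0,-0.06],[0,0,0]],
  [[0,0,-0.06],[0,0,0]],
  [[-0.06,0.06,0],[0,0,0]],
  [[-0.06,0.06,0],[0,0,0]],
  [[-0.06,0.06,0],[0,0,0]],
  [[-0.06,0.04,0],[0,0,0]],
  [[0,0,0],[0,0,0]],
])

```text
time_s: 24.2
ee_pos: [517.5, -123.8, 192.5]
ee_rot: [179.9, 0.1, 57.4]
force: [-1.4, 0.7, 0.0]
gripper_width: 63.7
gripper_force: 0.0
```

```bash
python3 - <<'E'
from prof import *
from workcell import grab_frame,trace
print(state()["ee_pos"])
for n in("top","side"):
    cv2.imwrite(f"pics/{n}4.png",grab_frame(n)[:,:,::-1])
    for l in("dish1","pan","bottle"):
        for d in trace(n,l)[:3]: print(n,l,round(d["p"],2),np.round(d["bbox"]))
p=[*W(P[2],[60,0,0])[0][:2],P[2][2]]
print("handle end px",proj("top",W(p,[[-135,0,97],[-70,0,97],[-70,55,100],[-70,-55,100]])).round(1).tolist())
# rear rim edge along x at z=100; handle (black) end along x at z=97; handle sides
for n in("top","side"):
    print(n,"rear rim x",[(int(x),int(prof(f"pics/{n}4.png",n,p,[x],[y0],100)[0])) for y0 in(0,) for x in ()])
    xs=np.arange(-84,-56,2.)
    print([int(np.median([prof(f"pics/{n}4.png",n,p,[x],[y],100)[0] for y in(-45,-35,-25,25,35,45)])) for x in xs],xs[0],xs[-1])
    xs=np.arange(-150,-118,2.);print("handle end",[int(prof(f"pics/{n}4.png",n,p,[x],[0],97)[0]) for x in xs],xs[0],xs[-1])
    ys=np.arange(-24,25,3.);print("handle y",prof(f"pics/{n}4.png",n,p,np.linspace(-125,-90,9),ys,97).astype(int).tolist())
E
```

```text
[ 517.53150787 -123.82853725  192.47153779]
top dish1 0.77 [189. 256.  24.  22.]
top dish1 0.52 [172. 242.  22.  19.]
top dish1 0.39 [186. 253.  22.  18.]
top bottle 0.8 [434. 244.  41.  27.]
side dish1 0.5 [291. 374.   7.  13.]
side pan 0.66 [256. 313. 104.  81.]
handle end px [[237.8, 283.0], [212.5, 266.8], [198.2, 288.5], [226.2, 245.1]]
top rear rim x []
[50, 52, 52, 56, 69, 87, 94, 89, 85, 87, 91, 94, 95, 94] -84.0 -58.0
handle end [46, 57, 68, 72, 72, 68, 67, 52, 34, 18, 12, 16, 16, 15, 15, 21] -150.0 -120.0
handle y [57, 55, 50, 36, 16, 11, 10, 9, 10, 13, 16, 25, 44, 51, 55, 51, 48]
side rear rim x []
[104, 98, 97, 98, 101, 111, 132, 148, 139, 121, 104, 91, 86, 87] -84.0 -58.0
handle end [121, 123, 124, 123, 122, 123, 123, 124, 121, 102, 72, 53, 44, 44, 45, 45] -150.0 -120.0
handle y [117, 109, 108, 108, 91, 55, 44, 43, 44, 44, 44, 42, 43, 43, 43, 42, 42]
```

send_rows([
  [[-0.032,-0.05,-0.02],[0,0,0]],
  [[-0.032,-0.05,-0.02],[0,0,0]],
  [[-0.032,-0.05,0],[0,0,0]],
  [[-0.032,-0.05,0],[0,0,0]],
  [[-0.032,-0.05,0],[0,0,0]],
  [[0,0,0],[0,0,0]],
  [[0,0,0],[0,0,0]],
  [[0,0,0],[0,0,0]],
])

```text
time_s: 25.4
ee_pos: [369.9, -120.7, 212.1]
ee_rot: [179.9, -0.0, 57.7]
force: [-0.2, 0.0, -0.2]
gripper_width: 63.6
gripper_force: 0.0
```

```bash
python3 - <<'E'
from prof import *
from workcell import grab_frame,job_done
s=state();print(s["ee_pos"],s["force"])
p=[*W(P[2],[60,0,0])[0][:2],P[2][2]]
for n in("top","side"):
    f=grab_frame(n);cv2.imwrite(f"pics/{n}5.png",f[:,:,::-1])
    for k in(4,5):
        xs=np.arange(-146,-118,2.);print(n,k,"handle end",[int(np.median([prof(f"pics/{n}{k}.png",n,p,[x],[y],97)[0] for y in(-4,0,4)])) for x in xs])
print(job_done())
E
```

```text
[ 369.88704822 -120.73779212  212.10234544] [-0.16186332  0.02708651 -0.19995953]
top 4 handle end [67, 70, 71, 68, 67, 52, 34, 18, 15, 16, 15, 13, 13, 14]
top 5 handle end [77, 78, 73, 57, 35, 23, 18, 21, 22, 23, 24, 23, 22, 21]
side 4 handle end [124, 123, 122, 123, 123, 124, 120, 103, 74, 53, 44, 44, 43, 45]
side 5 handle end [122, 122, 122, 122, 123, 123, 120, 103, 75, 55, 46, 47, 47, 48]
the job is handed in; nothing more can be done
None
```

The pan, with what the last camera check showed as all three dishes inside, sits on the rollers at the end stop. It is released and handed in at about 25 s, but `job_done()` returned no verdict, and the last top picture put the handle's end about 4 mm further back than the one before it (the side view showed no change), still inside the 8 mm limit.

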